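# Seat the keyed wing pin in the drill guide

### The arm

A 6-joint arm with a two-finger parallel gripper is mounted at the origin on the work surface. World frame = base frame: x ahead of the robot, y to its left, z up, the work surface at z = 0. Lengths are in m, angles in degrees, forces in N, time in s.
With the tool pointing down it reaches from about 0.4 to 0.825 m from the base axis. Payload 7 kg.
Tool frame: the origin (TCP) lies midway between the tips of the shut fingers; the grasp point (between the pads) lies 19 mm behind it; z points along the fingers, y is the line along which they close (so a half turn about z gives the same grasp; the last joint's range is limited). The gripper opens to 88 mm and grips with 3 to 60 N. Pads are 19 mm wide; open, the fingers measure 130 mm over their backs; the gripper's body (78 mm by 193 mm) begins 47 mm behind the grasp point.
Start: joints at [16.507, 20.546, 0.682, 0, -70.136, -16.507], TCP at [0.675, -0, 0.227] pointing down, gripper open.
Joint ranges: [-176.03, 176.03], [-82.01, 121.73], [-58.28, 71.71], [-173.87, 95.51], [-174.79, -0.11], [-173.66, 173.66]. Speed limits (degrees/s): [136.94, 136.94, 172.46, 180, 180, 180].

### API

Orientations are given as [roll, pitch, yaw] about the fixed x, y, z axes, in that order (R = Rz(yaw) Ry(pitch) Rx(roll)).
In Python, from plant import telemetry, viewer, workorder gives the robot as it stands. The module is installed in compiled form; this text tells all that it offers.
- The arm moves only by the tool carry_out, never from a script. Its argument "rows" is a list of rows, each a list of 6 numbers: the shift along the tool's x, y, z in m, then the turn, a rotation vector about the tool's x, y, z in rad. In form: [[tx, ty, tz, ax, ay, az], ...]. A call has 1 to 8 rows; each row is the pose to reach, as a shift and turn from the pose commanded when the call began, along the tool's axes at that moment; what a row does not reach only later rows make up. A row lasts 1/8 s, in which the tool goes at most 62.5 mm and 10.7 degrees, less where a joint would pass 70% of its speed; a pose out of reach is approached as far as the arm can. A call with a gripper value outside its range is refused whole. "grip" is the gripper's target within -1 to 1 (fully open at 1, half-way at 0, shut at -1), set as the call begins (left out, the last holds). The fingers move at their own pace and stop on an object; the grip force is fixed at half the most. Time passes only in rows, so rows that repeat a pose let the fingers close. It gives the time, the measured TCP pose, the force, the opening and the grip force at its end, in the units of the state.
- telemetry.get_obs(): the state, without advancing time (a new reading comes with each control period).
- viewer.snapshot(name): name is "scene" or "side" or "wrist"; returns the picture (480x640x3 uint8, red, green, blue); there is no depth.
- viewer.camera_info(name): a dict with "intrinsics" (3x3 intrinsics, pixels), "k1" (the pictures are not rectified: a ray, as slopes to the right and down, at radius r is drawn at 1 + k1 r^2 times it, then the intrinsics apply), "extrinsics" (4x4, takes a point from camera to world coordinates); the wrist camera has in their place "tool_from_camera" (4x4, takes a point from camera to tool coordinates, whose origin is the TCP and whose axes are the flange's). Camera axes: x right, y down, z forward; pixel columns grow to the right and rows downward; lengths in m; the calibration is good to about 2 mm. A picture is of the moment at which its call begins: read the wrist's pose just before it. camera_info takes no time and is no camera call.
- workorder.close_job(): hands the job in; it is judged then, once.
The state is a dict: "clock": time; "joint_pos": joint angles; "qvel": joint speeds; "tau": joint torques, N m; "tool_pos": TCP position; "orientation": TCP orientation; "force": force on the tool from outside, world axes, zero at the start; "moment": the same for the moment, N m; "opening": finger opening in m; "gripper_force": force on a finger pad.
Only numpy, scipy, OpenCV 4.12 (cv2) and the standard library are available. Lean on these libraries where they do the work, as an engineer would, in place of code of your own. Each camera call takes 0.05 s, during which the arm holds its last target. There are 200 camera calls.

### The job

Take the winged pin out of the collar in the round tray, put its nose into the drill guide's hub, turn it until its key slips into the keyway and push it fully home against the spring, its flange flat on the hub. Finish while still gripping the pin and holding it pressed down: do not let go. Leave the hammer, the bumper pot, the stop ring, the depth gauge and the jar where they are.

Things in the scene. Friction and masses are not known exactly. Their poses are not given: they have to be found in the camera images.
- wing (a point): Loose winged pin, brass-toned, 74 mm tall, 0.14 kg, upright in the tray's collar. This point: centre of height of its wing, on the shaft axis, 57 mm above the nose end; z up the shaft, x towards the key. Wing: upright flat bar 12 mm thick (y), 34 mm high, reaching 27 mm from the axis on the key's side and 18 mm on the other: the longer end points the way of the key. Grip across the 12 mm.
- nose (a point): Centre of the pin's nose end, same axes. Heights from here: shaft 18 mm in diameter up to 34 mm, with a 4 mm lead-in cone; plain pilot to 14 mm; key from 14 to 34 mm, a rib 5 mm wide standing 4 mm out of the shaft on the +x side; flange 28 mm in diameter from 34 to 40 mm; wing from 40 to 74 mm.
- tray: Round stainless steel magnetic tray, fixed, 150 mm across the rim, 18 mm high, floor 4 mm thick. Origin: centre of its underside. At its middle a silicone collar, 20 mm bore, 30 mm outside, top 16 mm above the table; the winged pin's nose stands in it on the tray floor. Small headed pins lie stuck to the magnet, under 16 mm high.
- hub_mouth (a point): Centre of the bore at the top face of the drill guide's hub, 64 mm above the table; z up, x from the bore axis to the keyway. Bore 20 mm in diameter. Keyway 7 mm wide, reaching 14.5 mm from the axis, full depth. The key enters only with the pin's x along this x (within about 0.1 rad); else it rests on the hub, nose 14 mm in. Home: flange on the hub, wing point 23 mm above this point.
- drill_guide: Silver aluminium drill guide, fixed to the table: plate 120 (x) by 80 by 12 mm, a low fence 28 mm high at its -x end, and at its middle a 12-sided hub 48 mm across and 64 mm high. Origin: centre of its underside; x towards the keyway.
- plunger (a joint): Spring plunger in the bore, in m: 0 when free, its top then 26 mm below the hub's top; grows as the pin pushes it down, 0.008 with the pin fully home. It pushes back with 4 N at first touch and 8 N at 0.008, and lifts the pin if it is let go.
- pot_center (a point): Bystander: grey silicone bumper pot, 44 mm across, 34 mm high; point at its centre, half-way up. It stands between the tray and the drill guide.
- hammer_head (a point): Bystander: black nylon hammer lying flat beyond the work; point at the middle of its head, 15 mm above the table. Head 104 mm long and 30 mm thick along y, handle 210 mm along -x.
- stop_ring: Bystander: loose aluminium ring, 36 mm across, 14 mm high, flat on the table; origin at the centre of its underside.
- depth_gauge: Bystander: loose steel block gauge, 50 x 22 x 16 mm; origin at the centre of its underside.
- wax_jar: Bystander: amber jar, 56 mm across, 50 mm high; origin at the centre of its underside.
There are look-alikes about, which are no part of the job. Several things look just like the drill_guide: the one meant starts nearest to the robot's base.

How it is judged:
By the outcome, as a careful person would: the job done as asked, in the order asked, and still so for the second after the job is handed in, while the arm keeps its last pose, push and grip.
It also fails if it takes over 45 s, if anything falls off the work surface, if the arm or the gripper's body presses on something with over 40 N, if the wrist force passes 120 N, or if a joint passes its speed limit or range.

## Working session

There is one attempt and no reset: what is moved stays moved. The work goes in short steps, Python scripts to look and compute and a tool call to move; the robot and the scene stay as the last step left them, time stands still between calls to the robot, and variables do not carry over. Pictures are saved under pics/ and viewed, at most 10 in all, crops included, and the job is handed in when it is done.

Besides the shell and the picture viewer there is one more tool, called after "Request:" in YAML: its name, and indented under it one key for each argument. carry_out: Moves the arm, as the interface text tells. Its arguments: {"type":"object","properties":{"rows":{"type":"array"},"grip":{"type":"number"}},"required":["rows"]}

```bash
mkdir -p pics; cat > h.py <<'E'
import numpy as np, cv2
from scipy.spatial.transform import Rotation as R
from plant import telemetry, viewer, workorder
def obs(): return telemetry.get_obs()
def toolT(o):
    T=np.eye(4); T[:3,:3]=R.from_euler('xyz',o['orientation'],degrees=True).as_matrix(); T[:3,3]=o['tool_pos']; return T
def cam(name,o=None):
    c=viewer.camera_info(name); K=np.array(c['intrinsics']); 
    E=np.array(c['extrinsics']) if name!='wrist' else toolT(o)@np.array(c['tool_from_camera'])
    return K,c['k1'],E
def pt(c,u,v,z):
    "pixel -> world at height z"
    K,k1,E=c; d=np.linalg.inv(K)@[u,v,1]; r=np.hypot(d[0],d[1]); s=r
    for _ in range(50): s=r/(1+k1*s*s)
    d=np.array([d[0]*s/max(r,1e-9),d[1]*s/max(r,1e-9),1]); w=E[:3,:3]@d
    return E[:3,3]+w*(z-E[2,3])/w[2]
def px(c,p):
    K,k1,E=c; q=E[:3,:3].T@(np.array(p)-E[:3,3]); a=q[:2]/q[2]; a=a*(1+k1*(a@a)); return (K@[a[0],a[1],1])[:2]
def save(n,img,crop=None,f=1):
    if crop: x0,y0,x1,y1=crop; img=img[y0:y1,x0:x1]
    if f!=1: img=cv2.resize(img,None,fx=f,fy=f,interpolation=cv2.INTER_CUBIC)
    cv2.imwrite('pics/'+n+'.png',img[:,:,::-1])
E
python3 - <<'E'
from h import *
o=obs();print(o)
for n in('scene','side','wrist'):
    im=viewer.snapshot(n); np.save('pics/%s0.npy'%n,im); save(n+'0',im); print(n,viewer.camera_info(n))
E
```

```text
{'clock': 0.0, 'joint_pos': array([ 1.65065373e+01,  2.05911362e+01,  6.33338865e-01, -1.76786070e-02,
       -7.01356007e+01, -1.65060407e+01]), 'qvel': array([-0.00964107,  0.03902945, -0.04650449,  0.01834349, -0.10032996,
       -0.04463472]), 'tau': array([-8.00930356e-04, -5.82726967e+01,  2.93058443e+01,  6.99745238e+00,
        6.93249181e-03, -2.06530804e-04]), 'tool_pos': array([ 6.74514158e-01, -4.60227495e-05,  2.25630435e-01]), 'orientation': array([ 1.79905729e+02, -1.06040287e-02, -9.00055154e+01]), 'force': array([-0.29453343,  0.10321107,  0.17276805]), 'moment': array([ 0.008462  , -0.01099851, -0.02423202]), 'gripper_force': 0.0, 'opening': 0.0875667188390966}
scene {'intrinsics': array([[509.79355656,   0.        , 317.9071373 ],
       [  0.        , 509.79355656, 235.28619285],
       [  0.        ,   0.        ,   1.        ]]), 'k1': 0.0024619454246804146, 'extrinsics': array([[ 0.16683574,  0.7063095 , -0.68796274,  1.49347374],
       [ 0.9859794 , -0.11722279,  0.11875794, -0.21549761],
       [ 0.00323495, -0.69813015, -0.71596356,  0.99107364],
       [ 0
[... 381 characters left out ...]
87318753],
       [ 0.01501202, -0.85481485, -0.51871592,  0.74846447],
       [ 0.        ,  0.        ,  0.        ,  1.        ]])}
wrist {'intrinsics': array([[420.06123199,   0.        , 321.37144031],
       [  0.        , 420.06123199, 229.31841811],
       [  0.        ,   0.        ,   1.        ]]), 'k1': -0.08187031471452895, 'tool_from_camera': array([[ 1.14496675e-04, -9.52515717e-01, -3.04489401e-01,
         8.31025738e-02],
       [ 9.99999512e-01,  4.07938563e-04, -9.00101196e-04,
        -1.52239955e-04],
       [ 9.81573505e-04, -3.04489149e-01,  9.52515299e-01,
        -1.58349899e-01],
       [ 0.00000000e+00,  0.00000000e+00,  0.00000000e+00,
         1.00000000e+00]])}
```

View pics/scene0.png

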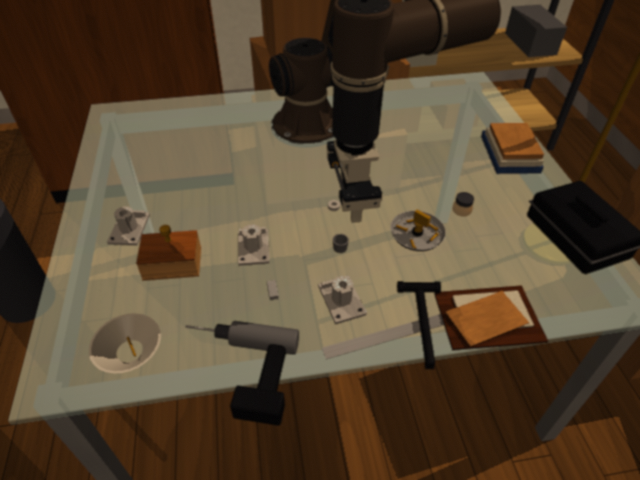

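View pics/wrist0.png

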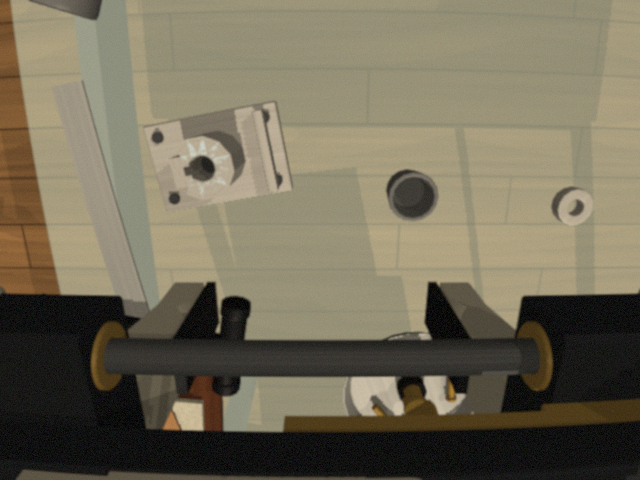

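The scene picture shows three drill guides, with hubs at about (125,215), (252,235) and (342,288). The tray with the pin is at (419,229), the pot at (340,243), the ring at (334,204) and the hammer at (420,290). I'll compute each guide's distance from the base and enlarge the candidates.

```bash
python3 - <<'E'
from h import *
c=cam('scene')
for n,u,v,z in[('gA',125,212,.064),('gB',252,232,.064),('gC',342,285,.064),('tray',418,230,.01),('pot',340,239,.034),('wing',422,215,.074),('ring',334,204,.014),('base',305,130,0)]:
    p=pt(c,u,v,z);print(n,p.round(3),np.hypot(*p[:2]).round(3))
im=np.load('pics/scene0.npy')
a=cv2.resize(im[195:295,210:310],None,fx=4,fy=4,interpolation=cv2.INTER_CUBIC)
b=cv2.resize(im[190:260,380:460],None,fx=5,fy=5,interpolation=cv2.INTER_CUBIC);b=cv2.copyMakeBorder(b,0,50,0,0,0)
save('crop1',np.hstack([a,b]))
E
```

```text
gA [ 0.434 -0.552  0.064] 0.702
gB [ 0.564 -0.226  0.064] 0.607
gC [ 0.771 -0.033  0.064] 0.771
tray [0.576 0.219 0.01 ] 0.616
pot [ 0.597 -0.002  0.034] 0.597
wing [0.584 0.218 0.074] 0.623
ring [0.439 0.013 0.014] 0.44
base [ 0.041 -0.011  0.   ] 0.043
```

View pics/crop1.png

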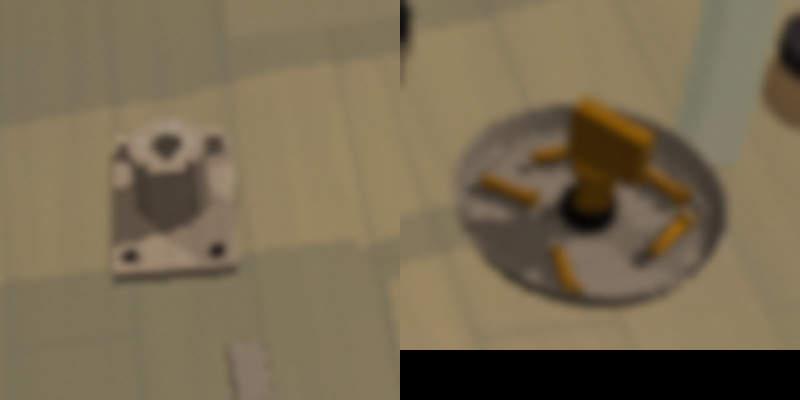

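View pics/side0.png

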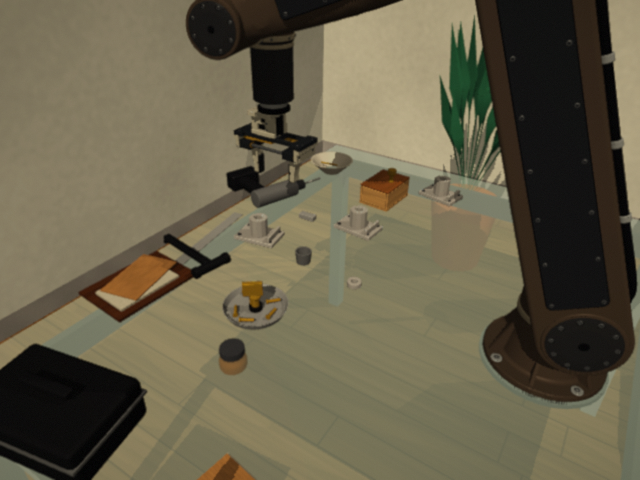

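Distances from the base are 0.702 m for A at (125,215), 0.607 m for B at (252,235) and 0.771 m for C at (342,288). B is the one meant: it is nearest, and the pot stands between it and the tray. The crop shows B's hub with its bore and keyway. It also shows the wing's longer end pointing right in the scene picture, which is about +y. Next I go above the pin.

Request:
carry_out:
  rows:
    - [-0.05,0.022,-0.005,0,0,0]
    - [-0.1,0.044,-0.01,0,0,0]
    - [-0.15,0.066,-0.015,0,0,0]
    - [-0.19,0.083,-0.02,0,0,0]
    - [-0.218,0.095,-0.02,0,0,0]
    - [-0.218,0.095,-0.02,0,0,0]
  grip: 1

```text
clock: 0.9
tool_pos: [0.5791, 0.2198, 0.2465]
orientation: [180.0, 0.0, -89.8]
force: [-0.0, -0.8, 0.3]
opening: 0.0874
gripper_force: 0.0
```

```bash
python3 - <<'E'
from h import *
o=obs();print(o['clock'],o['tool_pos'],o['orientation'])
im=viewer.snapshot('wrist');np.save('pics/w1.npy',im);np.save('pics/w1T.npy',toolT(o))
c=cam('wrist',o);p=px(c,[.58,.218,.05]);print(p)
x,y=p.astype(int);x0,y0=x-100,max(0,min(y-75,330));print(x0,y0);save('w1',im,(x0,y0,x0+200,y0+150),4)
E
```

```text
0.9 [0.57910563 0.21982062 0.24646036] [ 1.79987424e+02  1.06215822e-02 -8.98430227e+01]
[320.86074024 193.84221718]
220 118
```

View pics/w1.png

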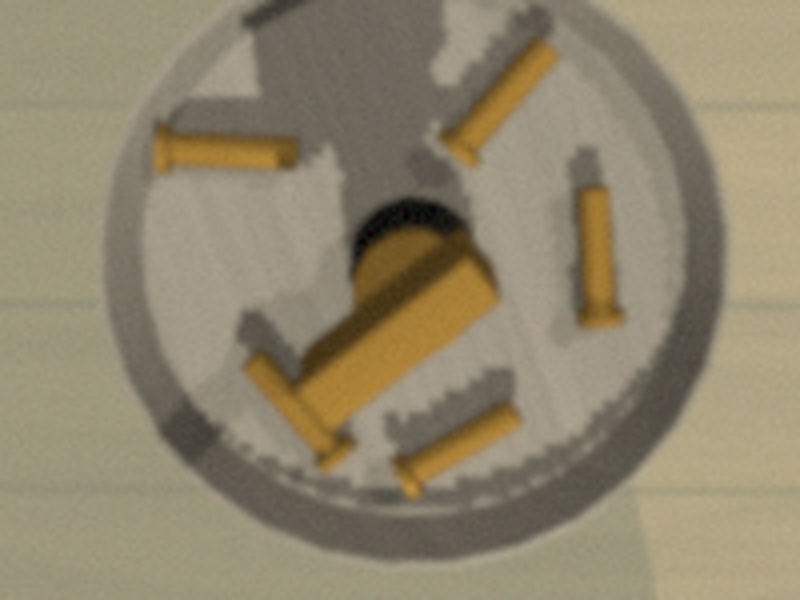

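The crop shows the wing's top face, with ends at crop pixels (317,406) and (484,277). Its corners are (297,383), (338,428), (498,297) and (470,258). The tray rim is centred near (414,255) and the flange shows to the upper left.

```bash
python3 - <<'E'
from h import *
T=np.load('pics/w1T.npy');i=viewer.camera_info('wrist');c=(np.array(i['intrinsics']),i['k1'],T@np.array(i['tool_from_camera']))
P=lambda u,v,z:pt(c,220+u/4,118+v/4,z)
L=P(317,406,.078);Rr=P(484,277,.078);print(L,Rr,np.linalg.norm(L-Rr))
cs=[P(*q,.078) for q in[(297,383),(338,428),(498,297),(470,258)]];print(np.array(cs).round(4))
d=(L-Rr)[:2];d/=np.linalg.norm(d);print('dirL',np.degrees(np.arctan2(d[1],d[0])))
m=(L+Rr)/2; print('axis if long=L',m[:2]-d*.0045,'if long=R',m[:2]+d*.0045)
print('tray c',P(414,250,.018), P(104,255,.018),P(726,255,.018),P(410,560,.018))
# flange left extent
print('collar',P(410,257,.016))
E
```

```text
[0.59743519 0.23291711 0.078     ] [0.56402153 0.20618413 0.078     ] 0.042791647440376716
[[0.6014 0.2281 0.078 ]
 [0.5932 0.2376 0.078 ]
 [0.5612 0.2102 0.078 ]
 [0.5668 0.2024 0.078 ]]
dirL 38.66195116273309
axis if long=L [0.57721455 0.21673936] if long=R [0.58424216 0.22236188]
tray c [0.57761252 0.21258131 0.018     ] [0.65017747 0.21386354 0.018     ] [0.50455532 0.21341014 0.018     ] [0.57826146 0.29018433 0.018     ]
collar [0.57853455 0.21464373 0.016     ]
```

The pin axis is about (0.577, 0.2165) with the key at about 38.7°. I'll turn the tool 51.3° and come down to 0.13.

Request:
carry_out:
  rows:
    - [0,0.001,0.02,0,0,0.17]
    - [0.001,0.002,0.05,0,0,0.34]
    - [0.0015,0.003,0.08,0,0,0.51]
    - [0.0015,0.003,0.1,0,0,0.68]
    - [0.0015,0.003,0.11,0,0,0.85]
    - [0.0015,0.003,0.117,0,0,0.895]
    - [0.0015,0.003,0.117,0,0,0.895]
    - [0.0015,0.003,0.117,0,0,0.895]
  grip: 0

```text
clock: 1.95
tool_pos: [0.5774, 0.2159, 0.1298]
orientation: [-180.0, 0.0, -141.3]
force: [-0.3, 0.4, 1.0]
opening: 0.044
gripper_force: 0.0
```

```bash
python3 - <<'E'
from h import *
o=obs();print(o['clock'],o['tool_pos'],o['orientation'],o['joint_pos'])
im=viewer.snapshot('wrist');np.save('pics/w2.npy',im);np.save('pics/w2T.npy',toolT(o))
c=cam('wrist',o);p=px(c,[.577,.2165,.078]);print(p)
x,y=p.astype(int);x0,y0=x-100,max(0,min(y-75,330));print(x0,y0);save('w2',im,(x0,y0,x0+200,y0+150),4)
E
```

```text
1.95 [0.57737154 0.21591304 0.12977942] [-1.79989157e+02  4.23834035e-03 -1.41251924e+02] [ 3.86392774e+01  1.94857826e+01 -1.43529163e+01  1.30451155e-02
 -5.61570429e+01 -8.98984663e+01]
[323.50562933 257.01445063]
223 182
```

View pics/w2.png

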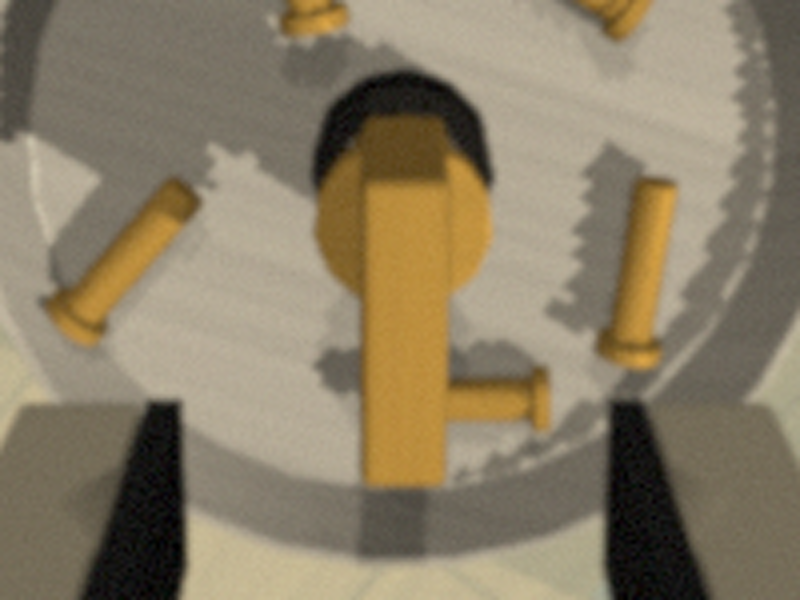

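The wing is vertical in the crop (columns 362–447, top face rows 182–485), so it is aligned and centred between the fingers, with its long end at the bottom. I'll descend and grip.

Request:
carry_out:
  rows:
    - [0,0,0.03,0,0,0]
    - [0,0,0.055,0,0,0]
    - [0,0,0.072,0,0,0]
    - [0,0,0.08,0,0,0]
    - [0,0,0.083,0,0,0]
    - [0,0,0.083,0,0,0]

```text
clock: 2.75
tool_pos: [0.5773, 0.2167, 0.0471]
orientation: [-180.0, 0.0, -141.3]
force: [0.1, -0.3, 0.2]
opening: 0.0435
gripper_force: 0.0
```

Request:
carry_out:
  rows:
    - [0,0,0,0,0,0]
    - [0,0,0,0,0,0]
    - [0,0,0,0,0,0]
    - [0,0,0,0,0,0]
    - [0,0,0,0,0,0]
    - [0,0,0,0,0,0]
  grip: -1

```text
clock: 3.5
tool_pos: [0.5771, 0.2165, 0.0467]
orientation: [-180.0, 0.0, -141.3]
force: [-0.6, 0.5, 2.4]
opening: 0.0121
gripper_force: 30.0
```

```bash
python3 - <<'E'
from h import *
o=obs();print(o['clock'],o['tool_pos'],o['orientation'],o['force'],o['opening'],o['gripper_force'])
T=np.load('pics/w2T.npy');i=viewer.camera_info('wrist');c=(np.array(i['intrinsics']),i['k1'],T@np.array(i['tool_from_camera']))
P=lambda u,v,z:(np.linalg.inv(T)@np.r_[pt(c,223+u/4,182+v/4,z),1])[:3]
print('tool frame: top short end',P(404,182,.078),'long',P(404,487,.078))
print('flange l/r',P(317,222,.044),P(490,222,.044),'collar top edge',P(403,72,.016))
E
```

```text
3.5 [0.57706423 0.21650917 0.04670638] [-1.79997564e+02  1.20481304e-02 -1.41278378e+02] [-0.5547977   0.4739669   2.41557597] 0.012146106977487338 29.993688762187958
tool frame: top short end [0.01653598 0.00093145 0.05177802] long [-0.02809949  0.00102547  0.05178131]
flange l/r [-0.00062187 -0.01217595  0.08578177] [-0.00062107  0.01438785  0.08577675] collar top edge [0.01618404 0.00115923 0.11377801]
```

The grip holds at 12.1 mm opening, and the pin axis is about 1 mm from the tool centre. I'll lift it and carry it beside the guide for a close look at the hub.

Request:
carry_out:
  rows:
    - [0,0,-0.01,0,0,0]
    - [0,0,-0.03,0,0,0]
    - [0,0,-0.06,0,0,0]
    - [0,0,-0.1,0,0,0]
    - [0,0,-0.13,0,0,0]
    - [0,0,-0.15,0,0,0]
    - [0,0,-0.15,0,0,0]

```text
clock: 4.38
tool_pos: [0.5776, 0.2169, 0.1986]
orientation: [-180.0, 0.2, -141.3]
force: [0.2, 0.7, -2.6]
opening: 0.0118
gripper_force: 30.0
```

Request:
carry_out:
  rows:
    - [0.015,-0.025,0,0,0,0.08]
    - [0.045,-0.074,0,0,0,0.17]
    - [0.075,-0.123,0,0,0,0.26]
    - [0.105,-0.172,0,0,0,0.35]
    - [0.135,-0.222,0,0,0,0.44]
    - [0.165,-0.271,0,0,0,0.53]
    - [0.195,-0.32,0,0,0,0.62]
    - [0.232,-0.381,0,0,0,0.675]

```text
clock: 5.38
tool_pos: [0.6325, -0.2186, 0.1951]
orientation: [180.0, -0.1, 179.9]
force: [1.6, 1.3, -1.1]
opening: 0.0119
gripper_force: 30.0
```

Request:
carry_out:
  rows:
    - [0,0,0,0,0,0]
    - [0,0,0,0,0,0]
    - [0,0,0,0,0,0]

```text
clock: 5.75
tool_pos: [0.6329, -0.216, 0.1961]
orientation: [180.0, -0.0, -179.9]
force: [0.6, 0.2, -1.3]
opening: 0.0117
gripper_force: 30.0
```

```bash
python3 - <<'E'
from h import *
o=obs();print(o['clock'],o['tool_pos'],o['orientation'],o['joint_pos'],o['force'],o['opening'])
im=viewer.snapshot('wrist');np.save('pics/w3.npy',im);np.save('pics/w3T.npy',toolT(o))
save('w3',im)
E
```

```text
5.75 [ 0.63294732 -0.21598597  0.19606462] [ 1.79982535e+02 -4.30168973e-02 -1.79878882e+02] [-2.18507065e+00  2.10796411e+01 -2.57186829e+00 -1.71560624e-02
 -6.63921764e+01 -8.76869410e+01] [ 0.59775145  0.21765891 -1.28791046] 0.011725157952617317
```

View pics/w3.png

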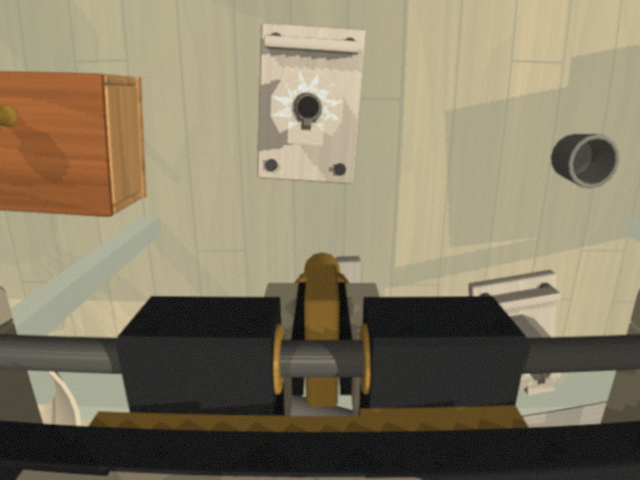

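The picture shows the guide ahead, with the bore at about (307,107), the keyway pointing down the picture at (306,125) and the fence at the top. The pin is held upright at (321,270). I'll enlarge the hub.

```bash
python3 - <<'E'
from h import *
save('w3c',np.load('pics/w3.npy'),(256,60,356,135),8)
E
```

```text
(no output)
```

View pics/w3c.png

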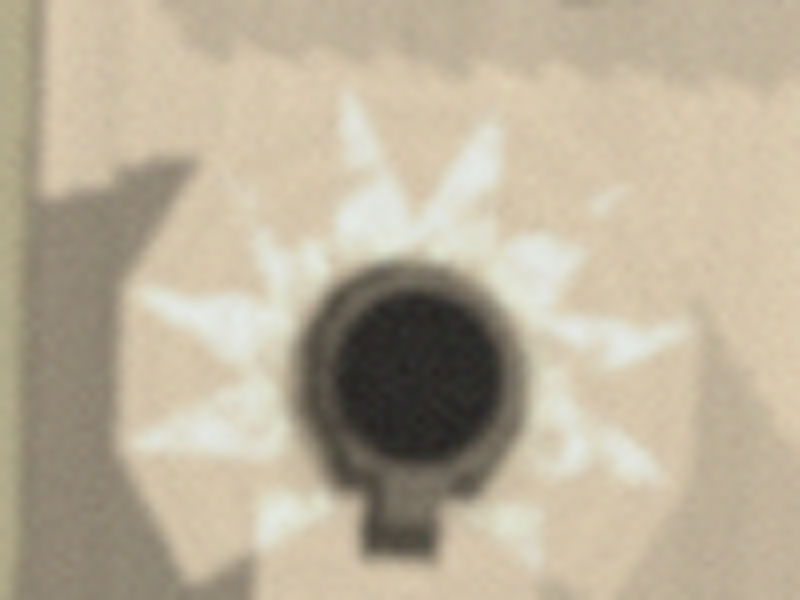

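The bore's top circle in the crop spans columns 293–526 with its top at row 258, so its centre is about (410,375). The keyway end is at (400,557).

```bash
python3 - <<'E'
from h import *
T=np.load('pics/w3T.npy');i=viewer.camera_info('wrist');c=(np.array(i['intrinsics']),i['k1'],T@np.array(i['tool_from_camera']))
P=lambda u,v,z:pt(c,256+u/8,60+v/8,z)
C=P(410,375,.064);k=P(400,557,.064);print('bore',C,'key',k-C,np.degrees(np.arctan2(*(k-C)[1::-1])))
print('l r t',P(293,375,.064),P(526,375,.064),P(410,258,.064))
a=pt(c,258.5,178,.012);b=pt(c,353,183,.012);d=b-a;print('edge',a,b,np.linalg.norm(d),np.degrees(np.arctan2(d[1],d[0]))-90)
s=pt(c,263,60,.012);t=pt(c,259,165,.012);d=t-s;print('left edge ang',np.degrees(np.arctan2(d[1],d[0])))
# screws
a=pt(c,271,165,.012);b=pt(c,339,169,.012);d=b-a;print('screws',np.degrees(np.arctan2(d[1],d[0]))-90)
# pin offset in tool: base of wing top, columns 305..339 near row 275
print((np.linalg.inv(T)@np.r_[C,1])[:3])
cs=cam('scene');print('scene proj',px(cs,C))
E
```

```text
bore [ 0.55732258 -0.22573836  0.064     ] key [ 0.01499052 -0.00094473  0.        ] -3.6061330971790504
l r t [ 0.55732031 -0.23551839  0.064     ] [ 0.55730886 -0.21604621  0.064     ] [ 0.54787689 -0.22567948  0.064     ]
edge [ 0.61537503 -0.26801151  0.012     ] [ 0.61947473 -0.18989374  0.012     ] 0.07822527874926719 -3.0041792077239364
left edge ang -4.22768754392418
screws -3.328916183736297
[ 0.07554602 -0.00963277  0.13211845]
scene proj [251.85545089 230.29408821]
```

```bash
python3 - <<'E'
from h import *
T=np.load('pics/w3T.npy');im=np.load('pics/w3.npy').astype(int);i=viewer.camera_info('wrist');c=(np.array(i['intrinsics']),i['k1'],np.array(i['tool_from_camera']))
m=(im[...,0]-im[...,2]>45)
for r in range(248,345,6):
    x=np.where(m[r,270:375])[0]+270; print(r,(x.min(),x.max(),len(x)) if len(x) else None, end='; ')
print()
th=np.linspace(0,2*np.pi,73)
for n,rad,z in[('flangetop',.014,.003),('flangebot',.014,.009),('shaft34',.009,.009),('cone4',.009,.039),('nose',.007,.043)]:
    q=np.array([px(c,[rad*np.cos(t),rad*np.sin(t),z]) for t in th]);print(n,'cols',q[:,0].min().round(1),q[:,0].max().round(1),'rows',q[:,1].min().round(1),q[:,1].max().round(1))
for p in[(.018,-.006,-.031),(.018,.006,-.031),(-.027,-.006,-.031),(-.027,.006,-.031),(.018,0,.003),(0,0,.0),(.001,0,.043)]:print(p,px(c,p).round(1))
E
```

```text
248 None; 254 (np.int64(316), np.int64(330), 15); 260 (np.int64(308), np.int64(337), 30); 266 (np.int64(305), np.int64(339), 35); 272 (np.int64(304), np.int64(339), 36); 278 (np.int64(298), np.int64(343), 46); 284 (np.int64(306), np.int64(336), 31); 290 (np.int64(306), np.int64(337), 32); 296 (np.int64(305), np.int64(337), 33); 302 (np.int64(304), np.int64(338), 35); 308 (np.int64(304), np.int64(338), 35); 314 (np.int64(304), np.int64(338), 35); 320 (np.int64(305), np.int64(338), 34); 326 (np.int64(277), np.int64(366), 45); 332 (np.int64(275), np.int64(367), 50); 338 (np.int64(275), np.int64(368), 52); 344 (np.int64(274), np.int64(369), 13); 
flangetop cols 289.4 355.0 rows 268.0 327.0
flangebot cols 290.3 353.9 rows 262.5 320.0
shaft34 cols 301.7 342.6 rows 273.2 310.2
cone4 cols 304.2 339.7 rows 249.0 281.8
nose cols 308.4 335.5 rows 250.0 275.1
(0.018, -0.006, -0.031) [304.7 296.5]
(0.018, 0.006, -0.031) [340.4 296.5]
(-0.027, -0.006, -0.031) [306.3 404.6]
(-0.027, 0.006, -0.031) [338.5 404.5]
(0.018, 0, 0.003) [322.2 259. ]
(0, 0, 0.0) [322.2 301.5]
(0.001, 0, 0.043) [321.9 260.9]
```

The nose sits at tool x ≈ −1.7 mm and y ≈ 0. I'll move above the bore with the nose 10 mm over it, turned +0.061 rad.

Request:
carry_out:
  rows:
    - [0.02,-0.002,0,0,0,0.03]
    - [0.045,-0.006,0.01,0,0,0.061]
    - [0.065,-0.009,0.03,0,0,0.061]
    - [0.0772,-0.0096,0.05,0,0,0.061]
    - [0.0772,-0.0096,0.068,0,0,0.061]
    - [0.0772,-0.0096,0.079,0,0,0.061]
    - [0.0772,-0.0096,0.079,0,0,0.061]
    - [0.0772,-0.0096,0.079,0,0,0.061]

```text
clock: 6.8
tool_pos: [0.5566, -0.2266, 0.1182]
orientation: [-180.0, 0.1, 176.6]
force: [-0.4, -0.6, -1.7]
opening: 0.0121
gripper_force: 30.0
```

```bash
python3 - <<'E'
from h import *
o=obs();print(o['clock'],o['tool_pos'],o['orientation'],o['force'],o['moment'])
T=toolT(o);print('want tcp',np.load('pics/w3T.npy')@[.0772,-.0096,.079,1])
print(px(cam('scene'),T[:3,3]+T[:3,:3]@[-.0017,0,.043]),px(cam('side'),T[:3,3]+T[:3,:3]@[-.0017,0,.043]),px(cam('side'),[.5573,-.2257,.064]))
a=viewer.snapshot('scene');b=viewer.snapshot('side');w=viewer.snapshot('wrist');np.save('pics/w4.npy',w)
s=[cv2.resize(x,None,fx=f,fy=f,interpolation=cv2.INTER_CUBIC) for x,f in((a[185:275,215:295],5),(b[175:265,318:398],5))]
save('n4',np.hstack(s))
E
```

```text
6.8 [ 0.55664741 -0.226615    0.11824874] [-1.79985611e+02  5.75170945e-02  1.76591587e+02] [-0.39328864 -0.55939163 -1.71831608] [-0.04706398 -0.16330118 -0.04822123]
want tcp [ 0.55570845 -0.22572519  0.11711969  1.        ]
[251.10226673 227.5150687 ] [358.9842526 204.989339 ] [358.92281837 208.69854164]
```

View pics/n4.png

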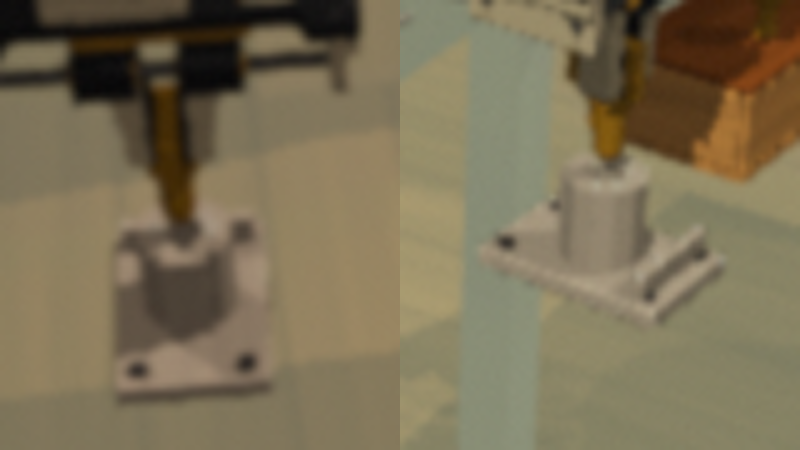

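Both views show the nose just over the bore. I'll correct about 1 mm and lower the plain pilot in by roughly 8 mm.

Request:
carry_out:
  rows:
    - [0.001,0.0009,0.003,0,0,0]
    - [0.001,0.0009,0.006,0,0,0]
    - [0.001,0.0009,0.009,0,0,0]
    - [0.001,0.0009,0.012,0,0,0]
    - [0.001,0.0009,0.015,0,0,0]
    - [0.001,0.0009,0.017,0,0,0]
    - [0.001,0.0009,0.019,0,0,0]
    - [0.001,0.0009,0.019,0,0,0]

```text
clock: 7.95
tool_pos: [0.5554, -0.2259, 0.0985]
orientation: [-180.0, 0.0, 176.6]
force: [2.5, -0.2, -3.1]
opening: 0.0118
gripper_force: 30.0
```

The pilot is in with no resistance. I'll ease 0.5 mm in +x and lower past the key's height.

Request:
carry_out:
  rows:
    - [-0.0005,0,0.001,0,0,0]
    - [-0.0005,0,0.003,0,0,0]
    - [-0.0005,0,0.005,0,0,0]
    - [-0.0005,0,0.007,0,0,0]
    - [-0.0005,0,0.009,0,0,0]
    - [-0.0005,0,0.0105,0,0,0]
    - [-0.0005,0,0.0105,0,0,0]

```text
clock: 8.82
tool_pos: [0.5555, -0.2258, 0.0878]
orientation: [180.0, -0.0, 176.5]
force: [2.2, -0.2, -1.7]
opening: 0.0118
gripper_force: 30.0
```

The nose is 19 mm in with no upward force, so the key is in the keyway. I'll push on to home.

Request:
carry_out:
  rows:
    - [-0.0007,0,0.003,0,0,0]
    - [-0.0007,0,0.006,0,0,0]
    - [-0.0007,0,0.009,0,0,0]
    - [-0.0007,0,0.011,0,0,0]
    - [-0.0007,0,0.013,0,0,0]
    - [-0.0007,0,0.0145,0,0,0]
    - [-0.0007,0,0.0145,0,0,0]
    - [-0.0007,0,0.0145,0,0,0]

```text
clock: 9.82
tool_pos: [0.556, -0.2259, 0.0737]
orientation: [-180.0, -0.0, 176.6]
force: [-3.9, 1.9, 5.8]
opening: 0.0118
gripper_force: 30.0
```

Request:
carry_out:
  rows:
    - [0.0004,0,0.0005,0,0,0]
    - [0.0004,0,0.001,0,0,0]
    - [0.0004,0,0.0015,0,0,0]
    - [0.0004,0,0.002,0,0,0]
    - [0.0004,0,0.002,0,0,0]
    - [0.0004,0,0.002,0,0,0]

```text
clock: 10.58
tool_pos: [0.5559, -0.2259, 0.0727]
orientation: [-180.0, 0.0, 176.6]
force: [-5.2, 2.3, 11.4]
opening: 0.0117
gripper_force: 30.0
```

Request:
carry_out:
  rows:
    - [0.0003,-0.0003,0.0005,0,0,0]
    - [0.0003,-0.0003,0.001,0,0,0]
    - [0.0003,-0.0003,0.0015,0,0,0]
    - [0.0003,-0.0003,0.0015,0,0,0]
    - [0.0003,-0.0003,0.0015,0,0,0]
    - [0.0003,-0.0003,0.0015,0,0,0]

```text
clock: 11.32
tool_pos: [0.556, -0.226, 0.0726]
orientation: [-180.0, 0.1, 176.6]
force: [-6.9, 7.4, 22.6]
opening: 0.0119
gripper_force: 30.0
```

```bash
python3 - <<'E'
from h import *
o=obs();print(o['clock'],o['tool_pos'],o['orientation'],o['force'],o['moment'],o['opening'])
b=viewer.snapshot('side');a=viewer.snapshot('scene')
s=[cv2.resize(x,None,fx=5,fy=5,interpolation=cv2.INTER_CUBIC) for x in(a[185:275,215:295],b[175:265,318:398])]
save('n5',np.hstack(s))
E
```

```text
11.325 [ 0.55601774 -0.22595751  0.07261117] [-1.79982518e+02  1.06882094e-01  1.76599907e+02] [-6.92599812  7.41683494 22.56486626] [ 2.7492877   3.0208671  -0.02373698] 0.01187417443984469
```

View pics/n5.png

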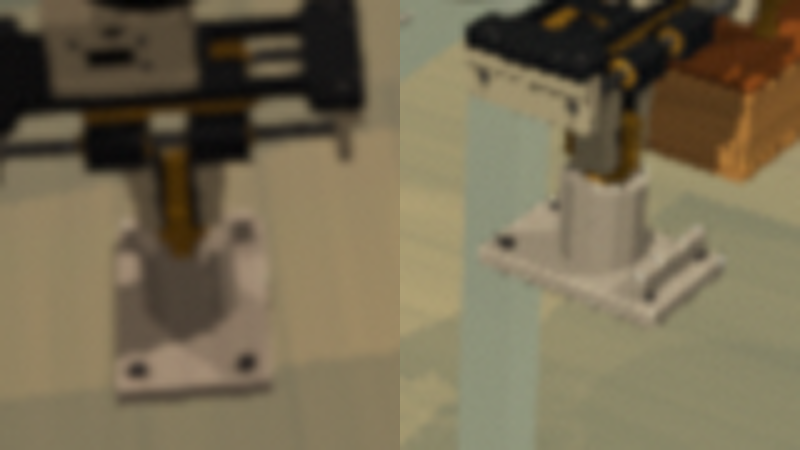

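The pin stopped hard at TCP z 0.0726, against an expected home of 0.0727. The force rose past the spring's 8 N, and the side view shows the flange flat on the hub with the grip still holding. I'm handing it in.

```bash
python3 -c "
from plant import workorder;print(workorder.close_job())"
```

```text
the job is handed in; nothing more can be done
None
```

I handed the job in at about 11.4 s of the 45 s allowed: the pin is keyed into the nearest drill guide's hub with its flange on the hub, still gripped and pressed down with about 23 N; the key slipped straight in because I lined it up with the keyway before lowering, so I never turned it inside the bore.

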